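# Roll a shaft blank up the ramp into its V-block

### The job

Roll the round steel shaft blank across the bench and up the little ramp of the V-block by pushing it on its side with the fingertips, at least one full turn, until it drops into the V groove, lying along the groove with an end standing out on each side. Do not pick the blank up or tip it on end, and leave the weight, the ring gauge, the loupe and the nut where they stand. Finish with the blank at rest in the groove.

Things in the scene. Friction and masses are not known exactly. Their poses are not given: they have to be found in the camera images.
- blank: shaft blank: bright steel bar, lightly oiled, 30 mm diameter, 130 mm long, 0.3 to 0.6 kg, lying on the bench; it rolls freely; a thin blue line along it is on top at the start. Origin mid-length on its axis. y runs along the bar; at the start x points towards the V-block and z up, both turn as it rolls. It starts within 0.2 rad of parallel to the groove, 130 to 200 mm in front of it, within 12 mm of its middle line.
- v_rest: the V-block, fixed to the bench, 80 mm wide along its groove. Origin at bench height under the bottom of the groove; x across the groove, away from the ramp; y along the groove; z up. 120 degree V, dark: bottom 3 mm high at x = 0, near side up to the crest (12 mm high at x = -16 mm), far side up to 24 mm at x = 36 mm; the block ends at x = 52 mm.
- ramp_foot (a point): middle of the ramp's lower edge at bench level, 87 mm in front of the groove (x = -87 mm of the V-block). From here a pale 10 degree ramp rises to the crest. A blank let go on the ramp rolls back down.
- crest (a point): middle of the crest between ramp and groove, 12 mm high, 3 mm wide (x = -19 to -16 mm of the V-block). Pushed over it, the blank drops into the V by itself.
- groove (a point): where the middle of a seated blank lies: over the groove's bottom at the middle of its length, 20.3 mm above the bench; axes as the V-block's
- weight: bystander: brass weight with a knob, 30 mm diameter, 40 mm high, loose; origin at the centre of its underside
- ring_gauge: bystander: grey steel ring, 48 mm diameter, 18 mm high, lying flat, loose; origin at the centre of its underside
- loupe: bystander: black loupe, 41 mm diameter, 44 mm high, loose; origin at the centre of its underside
- nut: bystander: dark knurled nut, 24 mm diameter, 14 mm high, loose; origin at the centre of its underside
There are look-alikes about, which are no part of the job. Of the things shaped like the blank, the steel one is meant.

How it is judged:
By the outcome, as a careful person would: the job done as asked, in the order asked, and still so for the second after the job is handed in, with the robot touching nothing.
It also fails if it takes over 38 s, if anything falls off the work surface, if the arm or the gripper's body presses on something with over 40 N, if the wrist force passes 120 N, or if a joint passes its speed limit or range.

### The arm

A 6-joint arm with a two-finger parallel gripper is mounted at the origin on a cart in front of the work surface, level with it; the furniture and walls round the work are solid. World frame = base frame: x ahead of the robot, y to its left, z up, the work surface at z = 0. Lengths are in m, angles in rad, forces in N, time in s.
With the tool pointing down it reaches from about 0.35 to 0.975 m from the base axis. Payload 4.9 kg.
Tool frame: the origin (TCP) lies on the centre line of the jaws, within the pads' length; the fingertips stand 25 mm ahead of it and the grasp point (between the pads) lies 6 mm ahead of it (manip.tip_reach is the distance from the TCP to the fingertips, in m); z points along the fingers, y is the direction in which the jaws open and shut (so a half turn about z gives the same grasp; the last joint's range is limited). The gripper opens to 85 mm and grips with 20 to 120 N. Pads are 22 mm wide; open, the fingers measure 114 mm over their backs; the gripper's body (76 mm by 85 mm) begins 54 mm behind the grasp point. The pads swing forward as they close: fully open they stand 13 mm farther back than shut.
Start: joints at [-1.409, 0.053, 1.613, -0, 1.476, -0.119], TCP at [0.173, -0.601, 0.233] pointing down, gripper open.
Joint ranges: [-3.01, 3.01], [-1.01, 2.22], [0.06, 2.58], [-1.02, 4.17], [0.09, 2.62], [-3.14, 3.14]. Speed limits (rad/s): [2.57, 2.57, 3.14, 3.14, 3.14, 3.14].

### API

Orientations are given as a unit quaternion [w, x, y, z].
In Python, from station import readout, get_image, camera_info, manip, models gives the robot as it stands. The module is installed in compiled form; this text tells all that it offers.
- The arm moves only by the tool apply_moves, never from a script. Its argument "rows" is a list of rows, each an object with "travel": the shift along the tool's x, y, z in mm, a list of three; "angular": the turn, a rotation vector about the tool's x, y, z in degrees, a list of three; "jaw": the finger opening in mm, from 0 to 85.4. A call has 1 to 12 rows; each row is the pose to reach, as a shift and turn from the pose measured when the call began, along the tool's axes at that moment; what a row does not reach only later rows make up. A row lasts 1/8 s, in which the tool goes at most 62.5 mm and 10.7 degrees, less where a joint would pass 70% of its speed; a pose out of reach is approached as far as the arm can. A call with a gripper value outside its range is refused whole. The fingers move at their own pace and stop on an object; the grip force is fixed at half the most. Time passes only in rows, so rows that repeat a pose let the fingers close. It gives the time, the measured TCP pose, the force and the opening at its end, in the units of the state.
- readout.observe(): the state, without advancing time (a new reading comes with each control period).
- get_image(name): name is "scene" or "top" or "wrist"; returns (picture, depth): 384x512x3 uint8, blue, green, red; 384x512 float32, m along the optical axis (not along the pixel's ray), 0 where there is no reading.
- camera_info(name): a dict with "fov_y" (degrees; the focal length in pixels is half the picture's height over the tangent of half this angle, whatever the lens; pixels are square), "cx", "cy" (the principal point, pixels), "extrinsics" (4x4, takes a point from camera to world coordinates); the wrist camera has in their place "T_tool_cam" (4x4, takes a point from camera to tool coordinates, whose origin is the TCP and whose axes are the flange's). Camera axes: x right, y down, z forward; pixel columns grow to the right and rows downward; lengths in m; the calibration is good to about 2 mm. A picture is of the moment at which its call begins: read the wrist's pose just before it. camera_info takes no time and is no camera call.
- manip.close_job(): hands the job in, once; it reports no verdict.
Trained networks look in the newest picture that a camera, given by its name, has taken for a name from the list of things; names that differ only in an ending like _2 or _b are one class to them, and where a whole thing is asked for, a point or a joint stands for the part that bears it (a point fixed in the world has none). Each returns a list of dicts, best first, with "conf" (0 to 1); they miss things now and then, are a little off and sometimes report something else, mostly with a low value. They report only what shows in the picture. A call takes as long as a camera call. They do not tell look-alikes from the thing itself.
- models.find_in(target, camera): "box" ([left, top, right, bottom] in pixels, round what is visible of it).
- models.cut_out(target, camera): "region" (384x512 bool, what is visible of it) and "box" ([left, top, right, bottom] in pixels, round what is visible of it).
- models.tip_of(target, camera): "xy" ([column, row] in pixels: a listed point, or the origin of a listed thing).
The state is a dict: "clock": time; "joint_positions": joint angles; "joint_velocities": joint speeds; "effort": joint torques, N m; "tcp_pos": TCP position; "eef_rot": TCP orientation; "ft_force": force on the tool from outside, world axes, zero at the start; "moment": the same for the moment, N m; "width": finger opening in m.
Only numpy, scipy, OpenCV 4.12 (cv2) and the standard library are available. Lean on these libraries where they do the work, as an engineer would, in place of code of your own. Each camera call takes 0.05 s, during which the arm holds its last target.

## Working session

There is one attempt and no reset: what is moved stays moved. The work goes in short steps, Python scripts to look and compute and a tool call to move; the robot and the scene stay as the last step left them, time stands still between calls to the robot, and variables do not carry over. Pictures are saved under pics/ and viewed, and the job is handed in when it is done.

Besides the shell and the picture viewer there is one more tool, called after "Emit:" in YAML: its name, and indented under it one key for each argument. apply_moves: Moves the arm, as the interface text tells. Its arguments: {"type":"object","properties":{"rows":{"type":"array","items":{"type":"object","properties":{"travel":{"type":"array","items":{"type":"number"}},"angular":{"type":"array","items":{"type":"number"}},"jaw":{"type":"number"}}}}},"required":["rows"]}

```bash
mkdir -p pics; cat > h.py <<'E'
import numpy as np, cv2
from station import readout,get_image,camera_info,manip,models
def px2w(name,u,v,d=None,z=None,ci=None):
    ci=ci or camera_info(name); f=192/np.tan(np.radians(ci['fov_y'])/2)
    r=np.array([(u-ci['cx'])/f,(v-ci['cy'])/f,1.0]); T=np.array(ci['extrinsics'])
    if d is not None: return (T@np.r_[r*d,1])[:3]
    R=T[:3,:3]@r; o=T[:3,3]; return o+R*(z-o[2])/R[2]
E
python3 - <<'E'
from h import *
s=readout.observe(); print(s['clock'],s['tcp_pos'],s['eef_rot'],s['width'],manip.tip_reach)
for n in('top','scene'):
    im,d=get_image(n); cv2.imwrite(f'pics/{n}0.png',im); np.save(f'{n}d.npy',d)
    ci=camera_info(n); print(n,ci)
    for t in('blank','v_rest','weight','ring_gauge','loupe','nut'):
        print(t,[(np.round(b['box']).tolist(),round(b['conf'],2)) for b in models.find_in(t,n)[:4]]) if n=='top' else 0
    for t in('ramp_foot','crest','groove'):
        print(t,[(np.round(b['xy']).tolist(),round(b['conf'],2)) for b in models.tip_of(t,n)[:2]]) if n=='top' else 0
E
```

```text
0.0 [ 0.17309505 -0.59990207  0.23124615] [-1.05260716e-03  9.90159083e-01  1.39942420e-01 -3.26669642e-05] 0.08533730668143986 0.025
top {'fov_y': 56.43827015052534, 'cx': 255.05731220432833, 'cy': 191.00700801505005, 'extrinsics': array([[ 0.0528156 , -0.97370398,  0.22161019,  0.41176101],
       [-0.99860225, -0.05194602,  0.00975468,  0.02272283],
       [ 0.00201359, -0.22181563, -0.97508655,  0.88193767],
       [ 0.        ,  0.        ,  0.        ,  1.        ]])}
blank [([327.0, 240.0, 362.0, 293.0], 0.75), ([255.0, 219.0, 302.0, 249.0], 0.71)]
v_rest []
weight [([238.0, 153.0, 287.0, 214.0], 0.71), ([308.0, 154.0, 323.0, 168.0], 0.41)]
ring_gauge []
loupe [([323.0, 198.0, 343.0, 217.0], 0.75)]
nut [([206.0, 202.0, 219.0, 214.0], 0.55), ([245.0, 153.0, 289.0, 215.0], 0.52)]
ramp_foot [([270.0, 206.0], 0.88)]
crest [([264.0, 182.0], 0.62)]
groove [([280.0, 231.0], 0.16)]
scene {'fov_y': 44.917660140282784, 'cx': 263.0586940975702, 'cy': 200.18622887015704, 'extrinsics': array([[-0.60119696, -0.43763812,  0.66860683, -0.0293479 ],
       [-0.79882405,  0.3071176 , -0.51726098,  0.51401766],
       [ 0.0210322 , -0.84507494, -0.53423402,  0.55733395],
       [ 0.        ,  0.        ,  0.        ,  1.        ]])}
```

View pics/top0.png

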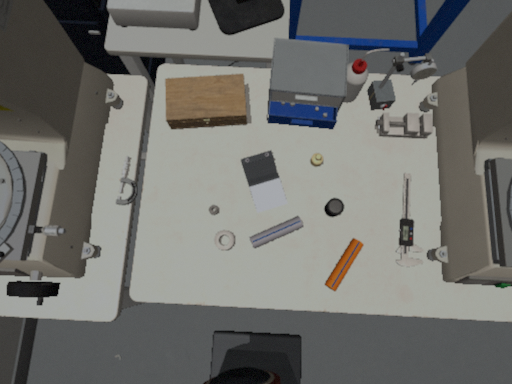

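View pics/scene0.png

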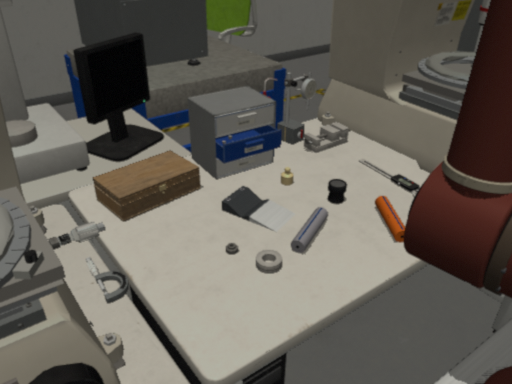

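The top view shows two bars: the steel one at about (276,232) and an orange/copper look-alike at (345,264). The V-block is at (263,182), dark groove with its pale ramp toward the robot. Nearby are the ring at (225,240), nut at (214,210), loupe at (335,207) and weight at (317,159). I choose the steel bar and will check it in a crop.

```bash
python3 - <<'E'
from h import *
im=cv2.imread('pics/top0.png'); d=np.load('topd.npy')
c=im[140:300,190:380]; cv2.imwrite('pics/crop0.png',cv2.resize(c,None,fx=4,fy=3.7,interpolation=cv2.INTER_CUBIC)[:600])
ci=camera_info('top')
f=192/np.tan(np.radians(ci['fov_y'])/2)
v,u=np.mgrid[0:384,0:512]
P=np.stack([(u-ci['cx'])/f*d,(v-ci['cy'])/f*d,d],-1)@ci['extrinsics'][:3,:3].T+ci['extrinsics'][:3,3]
np.save('P.npy',P)
print('bench z',np.median(P[270:300,180:320,2]))
m=models.cut_out('blank','scene')
# steel bar from depth
reg=np.zeros((384,512),bool); reg[212:255,243:310]=1
b=reg&(P[...,2]>0.012)&(d>0)
q=P[b]; print(len(q),q.mean(0),q[:,2].max(),np.percentile(q[:,2],95))
c2,(w,h),a=cv2.minAreaRect((q[:,:2]*1000).astype(np.float32)); print('rect',c2,w,h,a)
ev,V=np.linalg.eigh(np.cov(q[:,:2].T)); print('axis',V[:,1],np.degrees(np.arctan2(V[0,1],V[1,1])))
print('vblock heights')
for (uu,vv) in [(270,206),(267,200),(265,190),(263,184),(262,180),(260,172),(258,165),(256,155)]: print(uu,vv,P[vv,uu].round(4))
reg=np.zeros((384,512),bool); reg[145:215,236:292]=1
b=reg&(P[...,2]>0.005); q=P[b]
print('vrect>5mm',cv2.minAreaRect((q[:,:2]*1000).astype(np.float32)))
b=reg&(P[...,2]>0.018); q=P[b]; print('far>18mm',cv2.minAreaRect((q[:,:2]*1000).astype(np.float32)), q[:,2].max())
g=im.max(2); print(g[150:216:2,240:292:3])
E
```

```text
bench z 0.0001882658639564827
672 [ 0.50841338 -0.02486128  0.02683186] 0.033989120982240606 0.03160339747928037
rect (509.5028381347656, -24.98432159423828) 29.956933975219727 129.94227600097656 26.63264274597168
axis [-0.44909609  0.89348346] -26.68570506263239
vblock heights
270 206 [ 0.5752 -0.0078  0.003 ]
267 200 [5.902e-01 4.000e-04 2.100e-03]
265 190 [0.6141 0.0067 0.0087]
263 184 [0.629  0.0125 0.0102]
262 180 [0.6393 0.0155 0.0098]
260 172 [0.6598 0.0216 0.01  ]
258 165 [0.675  0.0275 0.0199]
256 155 [0.6996 0.0338 0.0243]
vrect>5mm ((565.5040893554688, -8.201858520507812), (292.1106262207031, 114.21248626708984), 9.982012748718262)
far>18mm ((562.7561645507812, 7.4111175537109375), (292.1106262207031, 82.50655364990234), 9.982012748718262) 0.8819376673672629
[[167 167 166 166 166 166 166 167 165 157 126 168 168 168 167 168 167 166]
 [166 167 167 166 166 165 166 145 104  91  64 156 168 168 167 167 169 169]
 [166 166 166 166 166 144  96  63  79 105  64 160 169 168 168 167 167 169]
 [167 165 160 136  88  67  66  66  62  86  63 131 168 168 168 168 168 168]
 [162 118  96  65  6
[... 1455 characters left out ...]
173 173 173 165 169 169]
 [169 170 168 166 168 173 172 173 173 173 173 173 173 173 172 165 169 168]
 [169 168 168 169 163 173 173 173 174 173 173 173 173 173 172 171 169 169]
 [167 169 168 168 169 172 173 173 172 172 172 172 172 173 172 173 169 167]
 [168 168 168 169 168 166 173 173 172 173 172 173 172 173 172 169 169 168]
 [168 170 169 168 169 169 172 173 173 173 173 173 171 169 168 168 167 167]
 [168 169 169 170 169 163 173 173 174 173 171 168 168 168 168 168 168 169]
 [169 169 169 167 168 167 174 174 170 167 168 169 168 169 169 170 169 168]
 [168 169 168 168 169 169 169 168 168 167 169 168 169 168 169 169 168 169]
 [169 168 169 168 167 168 165 167 168 166 168 169 168 169 169 168 168 168]]
```

View pics/crop0.png

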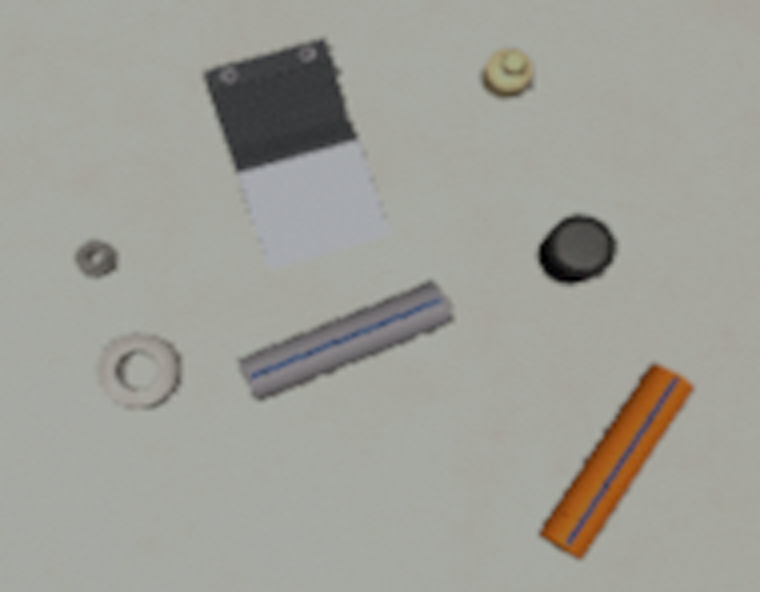

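```bash
cat > fit.py <<'E'
from h import *
from scipy.optimize import minimize
im=cv2.imread('pics/top0.png').astype(int); P=np.load('P.npy'); ci=camera_info('top')
f=192/np.tan(np.radians(ci['fov_y'])/2); Ti=np.linalg.inv(ci['extrinsics'])
def proj(X):
    c=X@Ti[:3,:3].T+Ti[:3,3]; return np.c_[c[:,0]/c[:,2]*f+ci['cx'],c[:,1]/c[:,2]*f+ci['cy']]
sub=(slice(135,225),slice(225,300))
br=im.max(2)[sub]; bl=(im[...,0]-im[...,2])[sub]
print('bluish ramp/bench',bl[60:70,38:45].mean(),bl[60:70,5:8].mean(), )
dark=(br<115); 
n,l,st,_=cv2.connectedComponentsWithStats(dark.astype(np.uint8)); k=1+np.argmax(st[1:,4]); dark=l==k
blm=cv2.GaussianBlur(bl.astype(np.float32),(0,0),.7); thr=(blm[62:70,38:45].mean()+blm[40:80,2:8].mean())/2
pale=(blm>thr)&~dark
n,l,st,_=cv2.connectedComponentsWithStats(pale.astype(np.uint8)); print(st[1:]); k=1+np.argmax(st[1:,4]); pale=l==k
print(dark.sum(),pale.sum())
S=8
def poly(pts3,p):
    c,s=np.cos(p[2]),np.sin(p[2]); X=np.array(pts3,float); 
    W=np.c_[p[0]+c*X[:,0]-s*X[:,1],p[1]+s*X[:,0]+c*X[:,1],X[:,2]]
    q=(proj(W)-[225,135]+.5)*S; m=np.zeros((90*S,75*S),np.uint8)
    h=cv2.convexHull(np.round(q).astype(np.int32)); cv2.fillPoly(m,[h],1); return m
def model(p):
    xc=p[3]
    b=[(xc,s*.04,z) for s in(-1,1) for z in(0.012,)]+[(.052,s*.04,z) for s in(-1,1) for z in (.024,0)]+[(.036,s*.04,.024) for s in (-1,1)]+[(xc,s*.04,0) for s in(-1,1)]
    D=poly(b,p); L=poly([(-.087,.04,0),(-.087,-.04,0),(xc,.04,.012),(xc,-.04,.012)],p)
    L=poly([(-.087,.04,0),(-.087,-.04,0),(-.019,.04,.012),(-.019,-.04,.012),(xc,.04,.012),(xc,-.04,.012)],p)
    D=D&~L
    r=lambda m:cv2.resize(m.astype(np.float32),(75,90),interpolation=cv2.INTER_AREA)
    return r(D),r(L)
def cost(p): 
    D,L=model(p); return np.abs(D-dark).sum()+np.abs(L-pale).sum()
best=None
for xc in(-.019,-.016):
    g=lambda q:cost([q[0]/100,q[1]/100,q[2]/10,xc])
    r=min((minimize(g,[64.5,1.6,t],method='Nelder-Mead',options=dict(initial_simplex=[[64.5,1.6,t],[65.5,1.6,t],[64.5,2.6,t],[64.5,1.6,t+.8]],maxiter=300)) for t in(1.5,2.5,3.3)),key=lambda r:r.fun)
    print(xc,r.x,r.fun)
    if best is None or r.fun<best[1]: best=(r.x,r.fun)
p=best[0]/[100,100,10]; np.save('vpose.npy',p)
c,s=np.cos(p[2]),np.sin(p[2])
def loc(w): d=np.array(w)[:2]-p[:2]; return np.array([c*d[0]+s*d[1],-s*d[0]+c*d[1]])*1000
# blank: fit silhouette
from scipy.spatial.transform import Rotation
br=im
hsv=None
y0,x0=208,243
I=im[208:256,243:312]; bench=np.median(I[:6,40:].reshape(-1,3),0)
M=(np.abs(I-bench).sum(2)>60)
print('blankpix',M.sum()); n,l,st,_=cv2.connectedComponentsWithStats(M.astype(np.uint8)); M=l==1+np.argmax(st[1:,4]); print(st[1:])
t=np.linspace(0,2*np.pi,24,endpoint=False)
def bm(q):
    ax=np.array([-np.sin(q[2]),np.cos(q[2]),0]); xx=np.array([np.cos(q[2]),np.sin(q[2]),0])
    o=np.array([q[0],q[1],.015])
    W=np.array([o+e*.065*ax+.015*(np.cos(a)*xx+np.sin(a)*np.array([0,0,1])) for e in(-1,1) for a in t])
    u=(proj(W)-[243,208]+.5)*S; m=np.zeros((48*S,69*S),np.uint8); cv2.fillPoly(m,[cv2.convexHull(np.round(u).astype(np.int32))],1)
    return cv2.resize(m.astype(np.float32),(69,48),interpolation=cv2.INTER_AREA)
g=lambda q:np.abs(bm([q[0]/100,q[1]/100,q[2]/10])-M).sum()
r=minimize(g,[50.8,-2.5,4.],method='Nelder-Mead',options=dict(initial_simplex=[[50.8,-2.5,4],[51.8,-2.5,4],[50.8,-1.5,4],[50.8,-2.5,4.8]]))
b=r.x/[100,100,10]; np.save('bpose.npy',b); print('blank',b,r.fun,'in V frame',loc(b),'rel ang',b[2]-p[2])
for n,box in dict(weight=(308,154,323,168),loupe=(323,198,343,217),ring=(213,230,236,251),nut=(206,202,219,214)).items():
    u,v=(box[0]+box[2])//2,(box[1]+box[3])//2; h=dict(weight=.02,loupe=.022,ring=.009,nut=.007)[n]
    w=px2w('top',u,v,z=h); print(n,w.round(3),loc(w).round())
E
python3 fit.py
```

```text
bluish ramp/bench 7.1 -7.966666666666667
[[ 43  19   1   1   1]
 [ 24  43  39  35 885]
 [ 63  84  12   6  48]]
891 885
-0.019 [65.27490435  1.71258607  3.51977714] 72.296875
-0.016 [65.15734122  1.65749839  3.49054403] 105.40625
blankpix 746
[[  6   7  55  34 746]]
blank [ 0.51103203 -0.02408901  0.45982772] 63.59375 in V frame [-147.23776013   10.16954419] rel ang 0.10785000317665472
weight [ 0.693 -0.115  0.02 ] [  -8. -138.]
loupe [ 0.577 -0.161  0.022] [-132. -141.]
ring [0.484 0.1   0.009] [-129.  136.]
nut [0.562 0.136 0.007] [-44. 143.]
```

```bash
cat > mv.py <<'E'
from h import *
from scipy.spatial.transform import Rotation as R
p=np.load('vpose.npy')
Rv=np.array([[np.cos(p[2]),-np.sin(p[2]),0],[np.sin(p[2]),np.cos(p[2]),0],[0,0,1]])
def v2w(x,y,z): return Rv@[x/1000,y/1000,0]+[p[0],p[1],z/1000]
def w2v(w): return (Rv.T@(np.array(w)-[p[0],p[1],0]))*1000
def state():
    s=readout.observe(); q=np.array(s['eef_rot']); r=R.from_quat(q[[1,2,3,0]]); return s,r
Rt=R.from_matrix(Rv@np.diag([1,-1,-1]))
def need(x,y,z):
    s,r=state(); d=r.inv().apply(v2w(x,y,z)-s['tcp_pos'])*1000; a=np.degrees((r.inv()*Rt).as_rotvec())
    print('t',round(s['clock'],2),'tcp V-frame',w2v(s['tcp_pos']).round(1),'move',d.round(1),'turn',a.round(2),'F',np.round(s['ft_force'],1),'w',s['width'])
E
python3 - <<'E'
from mv import *
need(-207,10,150)
E
```

```text
t 0.6 tcp V-frame [-663.1 -414.4  232.5] move [ 424.7 -455.8   82.5] turn [ 0.    0.   -4.08] F [0.1 0.5 0.4] w 0.08546868941294516
```

Emit:
apply_moves:
  rows:
    - {"travel":[40,-43,8],"angular":[0,0,-1],"jaw":70}
    - {"travel":[80,-86,15],"angular":[0,0,-2],"jaw":70}
    - {"travel":[120,-129,23],"angular":[0,0,-3],"jaw":70}
    - {"travel":[160,-172,31],"angular":[0,0,-4],"jaw":70}
    - {"travel":[200,-215,39],"angular":[0,0,-4.1],"jaw":70}
    - {"travel":[240,-258,47],"angular":[0,0,-4.1],"jaw":70}
    - {"travel":[280,-300,54],"angular":[0,0,-4.1],"jaw":70}
    - {"travel":[320,-343,62],"angular":[0,0,-4.1],"jaw":70}
    - {"travel":[360,-386,70],"angular":[0,0,-4.1],"jaw":70}
    - {"travel":[400,-429,78],"angular":[0,0,-4.1],"jaw":70}
    - {"travel":[425,-456,82],"angular":[0,0,-4.1],"jaw":70}
    - {"travel":[425,-456,82],"angular":[0,0,-4.1],"jaw":70}

```text
clock: 2.1
tcp_pos: [0.4555, -0.0426, 0.1502]
eef_rot: [-0.0, 0.984, 0.177, -0.0]
ft_force: [0.0, -0.8, -0.4]
width: 0.07
```

```bash
python3 - <<'E'
from mv import *
need(-207,10,60)
im,d=get_image('wrist'); cv2.imwrite('pics/w1.png',im); np.save('wd.npy',d)
print(camera_info('wrist'))
E
```

```text
t 2.1 tcp V-frame [-205.8   11.9  150.2] move [-1.2  1.9 90.2] turn [-0.03  0.03  0.27] F [ 0.  -0.8 -0.4] w 0.06995467789401048
{'fov_y': 65.9424487867389, 'cx': 255.29452107345384, 'cy': 191.02435492861036, 'T_tool_cam': array([[ 5.84409533e-04, -9.54979280e-01, -2.96671930e-01,
         7.51071612e-02],
       [ 9.99999426e-01,  2.91597538e-04,  1.03123875e-03,
        -1.64423827e-03],
       [-8.98302839e-04, -2.96672362e-01,  9.54978902e-01,
        -1.39969500e-01],
       [ 0.00000000e+00,  0.00000000e+00,  0.00000000e+00,
         1.00000000e+00]])}
```

View pics/w1.png

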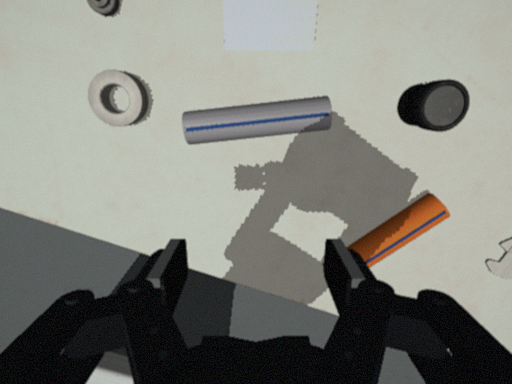

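The wrist view has the blank at (257,119), its blue line on top, with the V-block's ramp foot at (270,50), level in the picture, so the tool yaw matches the groove. The fingertips are at (175,242) and (340,242). Next I measure the tip reach and re-check the poses.

```bash
cat >> mv.py <<'E'
def wristP(d):
    ci=camera_info('wrist'); f=192/np.tan(np.radians(ci['fov_y'])/2); s,r=state(); T=np.array(ci['T_tool_cam'])
    v,u=np.mgrid[0:384,0:512]; C=np.stack([(u-ci['cx'])/f*d,(v-ci['cy'])/f*d,d],-1)
    Pt=C@T[:3,:3].T+T[:3,3]; Pw=r.apply(Pt.reshape(-1,3)).reshape(Pt.shape)+s['tcp_pos']
    return Pt*1000,((Pw-[p[0],p[1],0])@Rv)*1000
E
python3 - <<'E'
from mv import *
d=np.load('wd.npy'); Pt,Pv=wristP(d)
for a,b in(((160,190)),((325,355))):
    q=Pt[236:300,a:b].reshape(-1,3); q=q[(q[:,2]<40)&(q[:,2]>-30)]
    print('tip zmax',np.percentile(q[:,2],[90,99,100]).round(1),'x of tip pts',np.percentile(q[q[:,2]>q[:,2].max()-6][:,0],[0,50,100]).round(1),'y',np.percentile(q[q[:,2]>q[:,2].max()-6][:,1],[0,50,100]).round(1))
print('bench z',np.median(Pv[150:200,100:200,2]),'at',Pv[175,150])
m=np.zeros(d.shape,bool); m[85:155,170:345]=1; m&=(Pv[...,2]>12)
q=Pv[m]; print('bar',cv2.minAreaRect(q[:,:2].astype(np.float32)),q[:,2].max())
for u in(228,250,270,290,314): print([ (v,Pv[v,u].round(1).tolist()) for v in (20,40,48)][:3])
E
```

```text
tip zmax [-9.7 -6.2 -5.3] x of tip pts [-11.9   2.5  10.5] y [-47.7 -36.5 -36. ]
tip zmax [-10.7  -6.8  -5.1] x of tip pts [-12.3   4.1  10.4] y [33.2 33.7 45.7]
bench z -1.2989612435691105 at [-205.26071195  118.88851018   -1.03721299]
bar ((-148.29539489746094, 11.499443054199219), (34.212562561035156, 129.93194580078125), 6.306615352630615) 290.36199654786736
[(20, [-66.0, 36.3, 1.2]), (40, [-81.4, 36.8, -0.2]), (48, [-88.1, 36.9, 0.9])]
[(20, [-66.4, 17.2, 3.3]), (40, [-81.4, 17.3, 0.1]), (48, [-87.6, 17.3, -1.7])]
[(20, [-66.3, -0.0, 3.3]), (40, [-81.2, -0.5, -0.8]), (48, [-87.7, -0.6, -0.6])]
[(20, [-66.2, -17.3, 2.9]), (40, [-81.3, -18.1, 0.5]), (48, [-87.6, -18.5, -0.5])]
[(20, [-66.0, -38.0, 2.5]), (40, [-81.2, -39.5, -0.0]), (48, [-87.5, -40.0, -0.8])]
```

```bash
python3 - <<'E'
from mv import *
d=np.load('wd.npy'); Pt,Pv=wristP(d)
for v in range(232,296,4): print(v,Pt[v,180].round(0),Pt[v,172].round(0),Pt[v,333].round(0))
ci=camera_info('wrist'); f=192/np.tan(np.radians(ci['fov_y'])/2); Ti=np.linalg.inv(ci['T_tool_cam'])
for X in [(11,-37,-5),(11,-37,12),(11,-37,25)]:
    c=Ti[:3,:3]@(np.array(X)/1000)+Ti[:3,3]; print(X,c[0]/c[2]*f+ci['cx'],c[1]/c[2]*f+ci['cy'])
im=cv2.imread('pics/w1.png'); cv2.imwrite('pics/w1c.png',cv2.resize(im[225:325,130:380],None,fx=3,fy=3))
E
```

```text
232 [-62. -82. 152.] [-62. -91. 153.] [-61.  82. 151.]
236 [-66. -83. 151.] [-66. -91. 151.] [-66.  83. 151.]
240 [ 10. -38. -11.] [  9. -42.  -9.] [ 10.  36. -11.]
244 [ 10. -37. -15.] [ 10. -40. -15.] [ 10.  35. -15.]
248 [  9. -36. -16.] [ 10. -40. -18.] [ 10.  34. -18.]
252 [  7. -37. -17.] [ 10. -39. -22.] [  9.  33. -21.]
256 [  5. -37. -17.] [ 10. -38. -26.] [  7.  34. -21.]
260 [  3. -37. -18.] [ 11. -36. -30.] [  5.  34. -21.]
264 [  2. -37. -18.] [  9. -36. -30.] [  4.  34. -22.]
268 [  1. -36. -20.] [  8. -36. -31.] [  2.  34. -23.]
272 [ -1. -36. -21.] [  6. -36. -32.] [  0.  34. -23.]
276 [ -3. -36. -21.] [  4. -36. -32.] [ -1.  33. -24.]
280 [ -6. -37. -20.] [  3. -36. -33.] [ -3.  34. -25.]
284 [ -7. -37. -21.] [  1. -36. -33.] [ -4.  34. -25.]
288 [ -8. -36. -23.] [ -0. -36. -34.] [ -7.  34. -25.]
292 [-10. -36. -23.] [ -2. -37. -34.] [ -8.  33. -26.]
(11, -37, -5) 184.21070014539012 233.39505326378028
(11, -37, 12) 191.2151507355695 220.10747470676128
(11, -37, 25) 195.70217866737352 211.59549573513752
```

View pics/w1c.png

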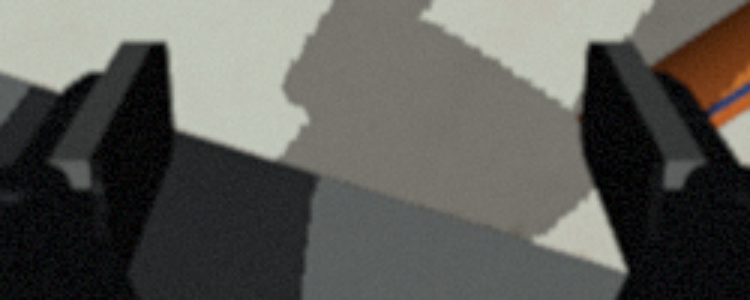

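Emit:
apply_moves:
  rows:
    - {"travel":[-1,2,30],"angular":[0,0,0.3],"jaw":70}
    - {"travel":[-1,2,60],"angular":[0,0,0.3],"jaw":70}
    - {"travel":[-1,2,90],"angular":[0,0,0.3],"jaw":70}
    - {"travel":[-1,2,110],"angular":[0,0,0.3],"jaw":70}
    - {"travel":[-1,2,114],"angular":[0,0,0.3],"jaw":70}

```text
clock: 2.78
tcp_pos: [0.4536, -0.0469, 0.0352]
eef_rot: [-0.0, 0.985, 0.173, -0.002]
ft_force: [0.8, -0.1, -0.5]
width: 0.07
```

```bash
python3 - <<'E'
from mv import *
need(-207,10,35)
im,d=get_image('scene'); cv2.imwrite('pics/s2.png',cv2.resize(im[120:320,180:420],None,fx=3,fy=3))
ci=camera_info('scene'); f=192/np.tan(np.radians(ci['fov_y'])/2)
v,u=np.mgrid[0:384,0:512]
W=np.stack([(u-ci['cx'])/f*d,(v-ci['cy'])/f*d,d],-1)@ci['extrinsics'][:3,:3].T+ci['extrinsics'][:3,3]
L=((W-[p[0],p[1],0])@Rv)*1000
m=(np.abs(L[...,0]+207)<16)&(np.abs(L[...,1]-10)<62)&(L[...,2]>4)&(L[...,2]<80)
for s in(-1,1):
    q=L[m&(s*(L[...,1]-10)>25)]; print(s,len(q), np.percentile(q[:,2],[0,1,5,10]) if len(q) else '')
    k=q[np.argsort(q[:,2])[:6]]; print(k.round(1).tolist())
E
```

```text
t 2.77 tcp V-frame [-209.     8.5   35.2] move [ 2.  -1.5  0.2] turn [-0.07  0.17 -0.24] F [ 0.8 -0.1 -0.5] w 0.07004180931583122
-1 163 [40.57153554 43.12184116 44.64244293 46.44952133]
[[-204.9, -29.3, 40.6], [-212.0, -27.4, 42.0], [-208.2, -25.8, 43.8], [-216.4, -26.2, 44.4], [-218.1, -27.3, 44.4], [-203.8, -25.8, 44.5]]
1 176 [42.11568235 42.38907612 44.87828699 48.76051535]
[[-204.0, 49.6, 42.1], [-210.0, 49.2, 42.1], [-214.5, 50.3, 42.5], [-216.4, 50.2, 43.2], [-206.1, 50.0, 43.3], [-218.2, 49.8, 43.7]]
```

View pics/s2.png

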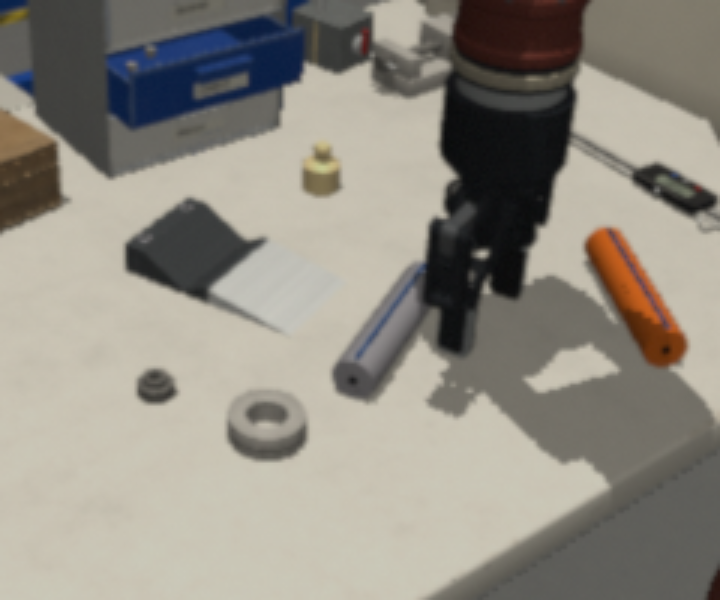

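Both cameras put the tips about 6 mm behind the TCP (tips at z≈41 mm with the TCP at 35), not 25 mm ahead. I descend in small guarded steps and re-measure.

Emit:
apply_moves:
  rows:
    - {"travel":[2,-1.5,7],"angular":[0,0,-0.2],"jaw":70}
    - {"travel":[2,-1.5,14],"angular":[0,0,-0.2],"jaw":70}
    - {"travel":[2,-1.5,20],"angular":[0,0,-0.2],"jaw":70}
    - {"travel":[2,-1.5,20],"angular":[0,0,-0.2],"jaw":70}

```text
clock: 3.32
tcp_pos: [0.455, -0.0447, 0.0152]
eef_rot: [-0.0, 0.985, 0.175, -0.002]
ft_force: [0.3, 0.0, 0.3]
width: 0.0701
```

```bash
cat > tips.py <<'E'
from mv import *
need(-207,10,4)
im,d=get_image('scene'); cv2.imwrite('pics/s3_%d.png'%(readout.observe()['clock']*100),cv2.resize(im[120:320,180:420],None,fx=3,fy=3))
ci=camera_info('scene'); f=192/np.tan(np.radians(ci['fov_y'])/2)
v,u=np.mgrid[0:384,0:512]
W=np.stack([(u-ci['cx'])/f*d,(v-ci['cy'])/f*d,d],-1)@ci['extrinsics'][:3,:3].T+ci['extrinsics'][:3,3]
L=((W-[p[0],p[1],0])@Rv)*1000
t=w2v(readout.observe()['tcp_pos'])
m=(np.abs(L[...,0]-t[0])<14)&(np.abs(L[...,1]-t[1])<62)&(L[...,2]>4)&(L[...,2]<80)
for s in(-1,1):
    q=L[m&(s*(L[...,1]-t[1])>25)]; k=q[np.argsort(q[:,2])[:5]]; print(s,len(q),k.round(1).tolist())
E
python3 tips.py
```

```text
t 3.33 tcp V-frame [-206.9   10.2   15.2] move [-0.   0.2 11.2] turn [-0.07  0.17 -0.01] F [0.3 0.  0.3] w 0.07008037626836863
-1 214 [[-201.5, -28.0, 20.6], [-213.3, -25.6, 21.9], [-215.0, -26.4, 22.1], [-199.3, -27.5, 22.4], [-209.3, -24.5, 23.3]]
1 240 [[-208.9, 51.0, 21.8], [-200.3, 50.6, 22.5], [-204.8, 51.3, 22.5], [-212.6, 50.5, 23.1], [-211.1, 51.6, 23.1]]
```

Emit:
apply_moves:
  rows:
    - {"travel":[0,0,6],"angular":[0,0,0],"jaw":70}
    - {"travel":[4,0,11],"angular":[0,0,0],"jaw":70}
    - {"travel":[9,0,11],"angular":[0,0,0],"jaw":70}
    - {"travel":[14,0,11],"angular":[0,0,0],"jaw":70}
    - {"travel":[19,0,11],"angular":[0,0,0],"jaw":70}
    - {"travel":[23,0,11],"angular":[0,0,0],"jaw":70}
    - {"travel":[27,0,11],"angular":[0,0,0],"jaw":70}
    - {"travel":[31,0,11],"angular":[0,0,0],"jaw":70}
    - {"travel":[35,0,11],"angular":[0,0,0],"jaw":70}
    - {"travel":[39,0,11],"angular":[0,0,0],"jaw":70}
    - {"travel":[43,0,11],"angular":[0,0,0],"jaw":70}

```text
clock: 4.75
tcp_pos: [0.4959, -0.0298, 0.0044]
eef_rot: [-0.0, 0.985, 0.175, -0.001]
ft_force: [-0.7, -0.2, -0.5]
width: 0.0699
```

```bash
cat > look.py <<'E'
from mv import *
import sys
s,r=state()
im,d=get_image('wrist'); n=sys.argv[1]; cv2.imwrite(f'pics/{n}.png',im)
Pt,Pv=wristP(d); need(-160,10,4)
m=(Pv[...,0]>-190)&(Pv[...,0]<30)&(np.abs(Pv[...,1]-10)<95)&(Pt[...,0]>12)
x=Pv[...,0]; h=np.where(x<-87,0,np.where(x<-17,(x+87)*.176,np.where(x<0,12-(x+16)*.577,3+x*.577)))
m&=(Pv[...,2]-h>9)&(d>0)&(Pv[...,2]<50)
n_,l,st,_=cv2.connectedComponentsWithStats(m.astype(np.uint8)); k=1+np.argmax(st[1:,4]); q=Pv[l==k]
print(len(q),'bar',cv2.minAreaRect(q[:,:2].astype(np.float32)),'top z',np.percentile(q[:,2],95).round(1),'y range',np.percentile(q[:,1],[.5,99.5]).round(1))
E
python3 look.py w2
```

```text
t 4.8 tcp V-frame [-163.     9.9    4.6] move [ 3.  -0.1  0.6] turn [-0.04  0.1  -0.02] F [-1.3  0.1  1. ] w 0.0703661833614757
19216 bar ((-132.60049438476562, 14.380607604980469), (28.209033966064453, 130.5091552734375), 6.266302585601807) top z 28.9 y range [-49.1  78.5]
```

View pics/w2.png

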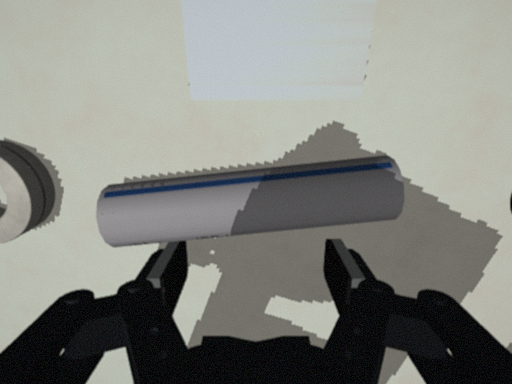

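The wrist view shows the blank still tilted about 6° (left end back, from (105,220) to (395,190)). Its blue line has rolled forward to (250,180), and it has drifted to y≈14 mm. I turn the tool about 4° past the groove to straighten it and steer it back.

Emit:
apply_moves:
  rows:
    - {"travel":[4,0,0.6],"angular":[0,0,1.5],"jaw":70}
    - {"travel":[8,0,0.6],"angular":[0,0,3],"jaw":70}
    - {"travel":[12,0,0.6],"angular":[0,0,4],"jaw":70}
    - {"travel":[16,0,0.6],"angular":[0,0,5],"jaw":70}
    - {"travel":[20,0,0.6],"angular":[0,0,5],"jaw":70}
    - {"travel":[24,0,0.6],"angular":[0,0,5],"jaw":70}

```text
clock: 5.55
tcp_pos: [0.5192, -0.0214, 0.0039]
eef_rot: [-0.0, 0.991, 0.132, -0.001]
ft_force: [0.7, 0.1, -0.2]
width: 0.0701
```

```bash
python3 look.py w3
```

```text
t 5.6 tcp V-frame [-138.2    9.8    4.1] move [-21.8   1.7   0.1] turn [-0.02  0.06 -5.01] F [-0.4 -1.2  0.1] w 0.07004322436485938
19290 bar ((-104.98826599121094, 17.34760284423828), (27.792835235595703, 131.029052734375), 5.870384693145752) top z 28.9 y range [-46.5  81.2]
```

View pics/w3.png

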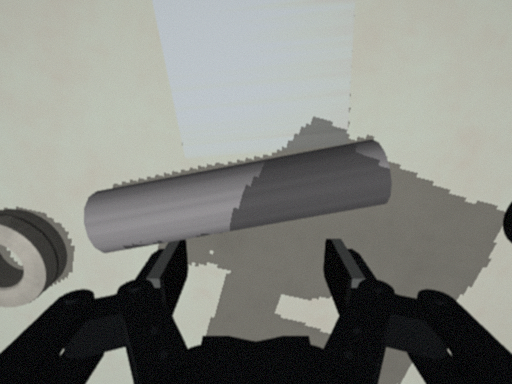

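Emit:
apply_moves:
  rows:
    - {"travel":[4,-1,0],"angular":[0,0,0],"jaw":70}
    - {"travel":[8,-2,0],"angular":[0,0,0],"jaw":70}
    - {"travel":[12,-3,0],"angular":[0,0,0],"jaw":70}
    - {"travel":[16,-4,0],"angular":[0,0,0],"jaw":70}
    - {"travel":[20,-4,0],"angular":[0,0,0],"jaw":70}
    - {"travel":[24,-4,0],"angular":[0,0,0],"jaw":70}

```text
clock: 6.35
tcp_pos: [0.5419, -0.0111, 0.0039]
eef_rot: [-0.0, 0.991, 0.132, -0.001]
ft_force: [-1.9, -0.5, -0.4]
width: 0.07
```

```bash
python3 look.py w4
```

```text
t 6.4 tcp V-frame [-113.2   11.6    4.1] move [-46.5   5.7   0.2] turn [-0.02  0.02 -5.01] F [-0.7 -0.6 -0.3] w 0.06991933655924522
19103 bar ((-85.95598602294922, 18.457569122314453), (130.7952117919922, 29.77760124206543), 87.1143569946289) top z 29.5 y range [-45.9  82. ]
```

View pics/w4.png

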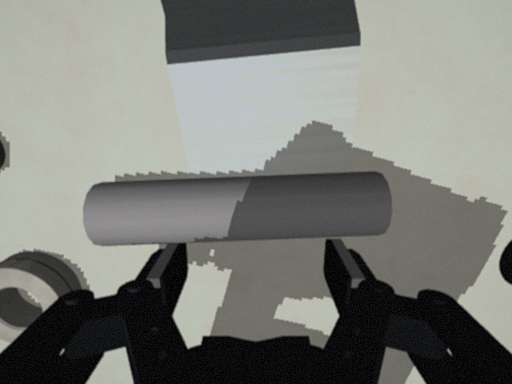

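The blank is now about −3° (level in the picture, from (95,213) to (385,205)) and resting on the ramp foot against both fingers, with y≈18 mm. I push on with a slight turn so it steers back toward the middle, raising the tips with the ramp.

Emit:
apply_moves:
  rows:
    - {"travel":[4,0,0],"angular":[0,0,1],"jaw":70}
    - {"travel":[8,0,0],"angular":[0,0,2],"jaw":70}
    - {"travel":[12,0,-0.5],"angular":[0,0,3],"jaw":70}
    - {"travel":[16,0,-1],"angular":[0,0,3],"jaw":70}
    - {"travel":[20,0,-2],"angular":[0,0,3],"jaw":70}
    - {"travel":[24,0,-2.5],"angular":[0,0,3],"jaw":70}
    - {"travel":[28,0,-3],"angular":[0,0,3],"jaw":70}
    - {"travel":[32,0,-4],"angular":[0,0,3],"jaw":70}

```text
clock: 7.4
tcp_pos: [0.5735, -0.0026, 0.0081]
eef_rot: [-0.0, 0.994, 0.106, -0.0]
ft_force: [-2.7, -0.7, 0.6]
width: 0.0699
```

```bash
python3 look.py w5
```

```text
t 7.45 tcp V-frame [-80.3   8.5   8.5] move [-79.1   9.7   4.4] turn [ 0.   -0.06 -8.01] F [-0.8  1.  -0.2] w 0.06998557874190214
19686 bar ((-53.43110275268555, 13.395999908447266), (130.849365234375, 27.931392669677734), 82.07621765136719) top z 35.9 y range [-50.8  76.5]
```

View pics/w5.png

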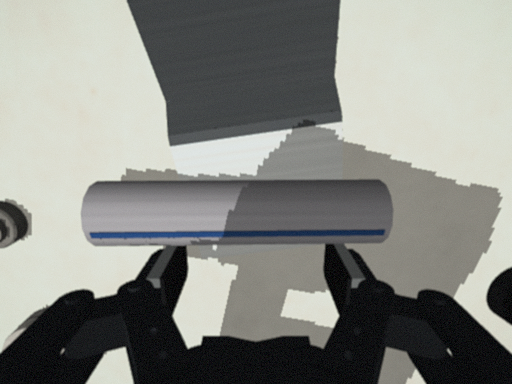

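The blank is at x≈−53, y≈13 and yaw −8°, square against both fingers, with the crest ahead at (255,135). The blue line at (240,233) is coming back up from behind, so a full turn is nearly done. I advance and turn back to the groove direction.

Emit:
apply_moves:
  rows:
    - {"travel":[4,0,-0.7],"angular":[0,0,0],"jaw":70}
    - {"travel":[8,0,-1.4],"angular":[0,0,0],"jaw":70}
    - {"travel":[12,0,-2.1],"angular":[0,0,0],"jaw":70}
    - {"travel":[15,0,-2.8],"angular":[0,0,-1.5],"jaw":70}
    - {"travel":[18,-0.5,-3.3],"angular":[0,0,-3],"jaw":70}
    - {"travel":[21,-1,-3.8],"angular":[0,0,-4.5],"jaw":70}
    - {"travel":[24,-1.5,-4.3],"angular":[0,0,-6],"jaw":70}
    - {"travel":[27,-2,-4.8],"angular":[0,0,-8],"jaw":70}

```text
clock: 8.45
tcp_pos: [0.6006, 0.0051, 0.0133]
eef_rot: [0.0, 0.984, 0.176, 0.001]
ft_force: [-2.5, -1.7, 1.2]
width: 0.0703
```

```bash
python3 look.py w6
```

```text
t 8.5 tcp V-frame [-52.6   6.7  13.5] move [-107.4   -3.6    9.3] turn [ 0.02 -0.12  0.15] F [-1.2 -0.3  0.3] w 0.07028324216188636
19297 bar ((-26.371131896972656, 11.600311279296875), (28.505876541137695, 130.51072692871094), 0.1554446667432785) top z 39.9 y range [-52.4  75.7]
```

View pics/w6.png

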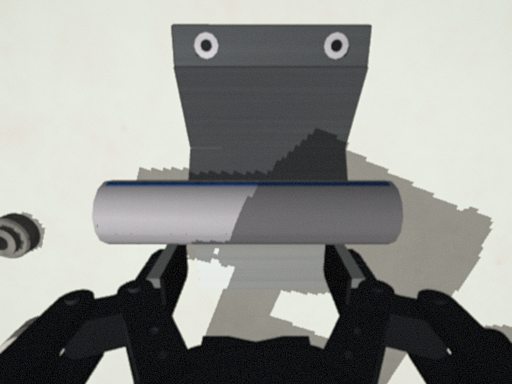

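The blank is square to the groove (0.2°) just before the crest, with y≈11.6. The blue line is already past the top again at (245,183). Now over the crest.

Emit:
apply_moves:
  rows:
    - {"travel":[3,0,-0.5],"angular":[0,0,0],"jaw":70}
    - {"travel":[6,0,-1],"angular":[0,0,0],"jaw":70}
    - {"travel":[9,0,-1],"angular":[0,0,0],"jaw":70}
    - {"travel":[12,0,-1],"angular":[0,0,0],"jaw":70}
    - {"travel":[15,0,-1],"angular":[0,0,0],"jaw":70}
    - {"travel":[15,0,-1],"angular":[0,0,0],"jaw":70}
    - {"travel":[10,0,-1],"angular":[0,0,0],"jaw":70}
    - {"travel":[5,0,-1],"angular":[0,0,0],"jaw":70}

```text
clock: 9.5
tcp_pos: [0.6053, 0.0069, 0.0145]
eef_rot: [-0.0, 0.984, 0.176, 0.001]
ft_force: [0.5, 0.2, 0.1]
width: 0.0698
```

```bash
python3 look.py w7
```

```text
t 9.55 tcp V-frame [-48.7   6.9  14.2] move [-111.3   -3.4   10.1] turn [-0.01 -0.06  0.15] F [-0.3  0.2  0.3] w 0.07011171312257634
19141 bar ((-1.6222801208496094, 11.623924255371094), (28.072702407836914, 130.84474182128906), 0.23872436583042145) top z 33.9 y range [-52.2  75.8]
```

View pics/w7.png

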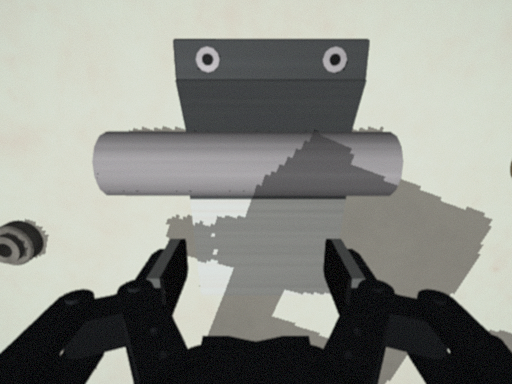

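The blank lies in the groove (axis x≈0, top about 34–35 mm, 0.2°), ends out about 12 and 36 mm. I back off, let it settle, and check the whole scene.

Emit:
apply_moves:
  rows:
    - {"travel":[-10,0,-10],"angular":[0,0,0],"jaw":70}
    - {"travel":[-20,0,-40],"angular":[0,0,0],"jaw":70}
    - {"travel":[-40,0,-80],"angular":[0,0,0],"jaw":70}
    - {"travel":[-80,0,-130],"angular":[0,0,0],"jaw":70}
    - {"travel":[-100,0,-150],"angular":[0,0,0],"jaw":70}
    - {"travel":[-100,0,-150],"angular":[0,0,0],"jaw":70}
    - {"travel":[-100,0,-150],"angular":[0,0,0],"jaw":70}
    - {"travel":[-100,0,-150],"angular":[0,0,0],"jaw":70}
    - {"travel":[-100,0,-150],"angular":[0,0,0],"jaw":70}

```text
clock: 10.68
tcp_pos: [0.5104, -0.0277, 0.1628]
eef_rot: [-0.001, 0.984, 0.177, -0.001]
ft_force: [-0.3, 0.5, -0.4]
width: 0.0697
```

```bash
python3 look.py w8; python3 - <<'E'
from mv import *
im,d=get_image('scene'); cv2.imwrite('pics/s8.png',cv2.resize(im[100:300,180:440],None,fx=3,fy=3))
E
```

```text
t 10.72 tcp V-frame [-149.     6.9  163. ] move [-10.9  -2.9 159. ] turn [-0.07  0.04  0.17] F [-0.8 -0.1  0.4] w 0.06993354010123196
4629 bar ((-7.829889297485352, 11.291149139404297), (18.992420196533203, 129.75588989257812), 0.04988846182823181) top z 34.7 y range [-52.7  75.6]
```

View pics/w8.png

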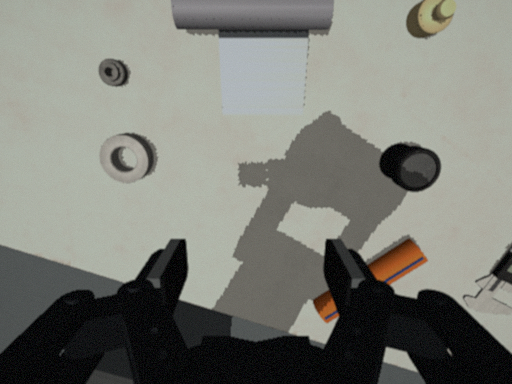

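View pics/s8.png

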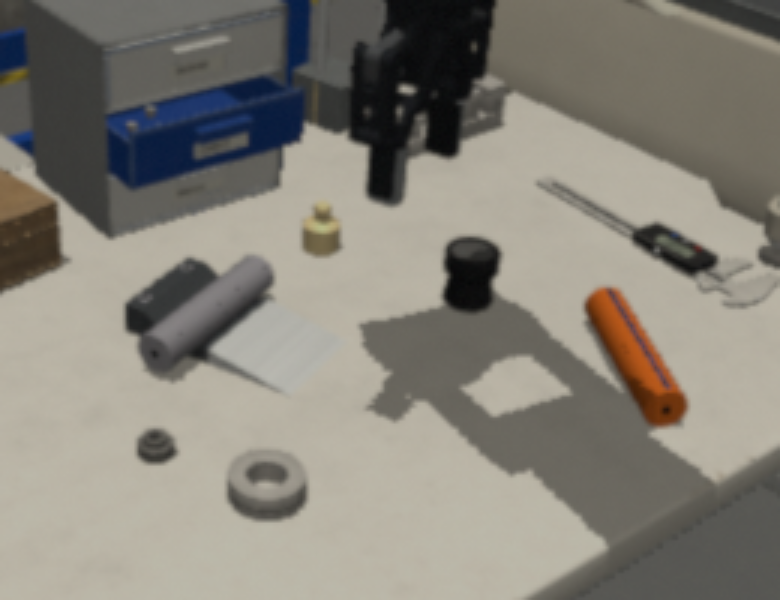

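The scene view shows the blank seated along the groove at (207,312) with both ends out. The weight, loupe, nut, ring and orange bar stand where they were.

```bash
python3 -c "
from station import manip
print(manip.close_job())"
```

```text
the job is handed in; nothing more can be done
None
```

The steel blank is at rest in the V groove. I rolled it across the bench and up the ramp with both open fingertips, turning the tool to straighten it, then over the crest. It was never gripped, lifted or tipped.

**Last checks (job handed in at about 10.8 s):**
- **Seating:** the blank lies within 0.3° of the groove. Its top is about 34–35 mm high (35.3 expected). It sits 11–12 mm off the middle, so its ends stand out by about 13 and 37 mm.
- **Turns:** it travelled about 147 mm, which is about 1.5 turns. The blue line went under, came back up and passed the top again before the crest.
- **Bystanders:** the weight, ring gauge, loupe, nut and orange look-alike look unmoved in the final view. I did not re-measure their positions.
- **Robot:** it is clear of everything, and the wrist forces I read stayed within about 3 N.

**Checks that disagreed:**
- **Fingertips:** at 70 mm opening, two cameras showed the fingertips about 6 mm behind the TCP, not 25 mm ahead. I used the measured value and had no unwanted contact.
- **Final wrist picture:** it cut off part of the bar, so its x reading of −8 mm is not valid. The reading before it was −1.6 mm.

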